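# Jack up the lamp column and hold it

## Robot

A 6-joint arm with a two-finger parallel gripper is mounted at the origin on the work surface. World frame = base frame: x ahead of the robot, y to its left, z up, the work surface at z = 0. Lengths are in mm, angles in degrees, forces in N, time in s.
With the tool pointing down it reaches from about 350 to 850 mm from the base axis. Payload 8.1 kg.
Tool frame: the origin (TCP) lies midway between the tips of the shut fingers; the grasp point (between the pads) lies 19 mm behind it; z points along the fingers, y is the line along which they close (so a half turn about z gives the same grasp; the last joint's range is limited). The gripper opens to 85 mm and grips with 20 to 120 N. Pads are 22 mm wide; open, the fingers measure 114 mm over their backs; the gripper's body (76 mm by 85 mm) begins 54 mm behind the grasp point. The pads swing forward as they close: fully open they stand 13 mm farther back than shut.
Start: joints at [64.378, 7.471, 85.268, -0, 87.261, -4.893], TCP at [212.354, 561.169, 231.292] pointing down, gripper open.
Joint ranges: [-169.43, 169.43], [-51.17, 129.36], [1.28, 143.12], [-76.62, 256.62], [0, 156.53], [-152.29, 152.29]. Speed limits (degrees/s): [136.94, 136.94, 159.86, 180, 180, 180].

## Interface

Orientations are given as [roll, pitch, yaw] about the fixed x, y, z axes, in that order (R = Rz(yaw) Ry(pitch) Rx(roll)).
In Python, from bench import r gives the robot as it stands.
- The arm moves only by the tool apply_moves, never from a script. Its argument "steps" is a list of rows, each a list of 7 numbers: the opening, from -1 (shut) to 1 (fully open), then the shift along the tool's x, y, z in mm, then the turn, a rotation vector about the tool's x, y, z in units of 5 degrees (1.0 is 5 degrees). A call has exactly 8 rows; each row shifts and turns the commanded pose from where the row before left it, along the tool's axes as they then stand; what a row does not reach is not made up. A row lasts 1/10 s, in which the tool goes at most 50 mm and 8.59 degrees, less where a joint would pass 70% of its speed; a pose out of reach is approached as far as the arm can. A call is refused whole if a number of a shift passes 50 or a number of a turn 1, either way. A call with a gripper value outside its range is refused whole. The fingers move at their own pace and stop on an object; "squeeze" is the grip in N (left out, the last holds). Time passes only in rows, so rows that do not move let the fingers close, or fill a call up. It gives the time, the measured TCP pose, the force, the opening and the grip force at its end, in the units of the state.
- r.sense(): the state, without advancing time (a new reading comes with each control period).
- r.snapshot(name): name is "scene" or "top" or "wrist"; returns a dict with "color" (480x640x3 uint8, blue, green, red), "depth" (480x640 float32, mm along the optical axis (not along the pixel's ray), 0 where there is no reading), "mtx" (3x3 intrinsics, pixels), "T" (4x4, takes a point from camera to world coordinates); the wrist camera has in their place "hand_eye" (4x4, takes a point from camera to tool coordinates, whose origin is the TCP and whose axes are the flange's). Camera axes: x right, y down, z forward; pixel columns grow to the right and rows downward; lengths in mm; the calibration is good to about 2 mm. A picture is of the moment at which its call begins: read the wrist's pose just before it.
- r.hand_in(): hands the job in; it is judged then, once.
The state is a dict: "time": time; "joint_pos": joint angles; "qd": joint speeds; "joint_efforts": joint torques, N m; "tool_pos": TCP position; "tcp_rot": TCP orientation; "ft_force": force on the tool from outside, world axes, zero at the start; "wrist_torque": the same for the moment, N m; "finger_gap": finger opening in mm; "grip_force": force on a finger pad.
Only numpy, scipy, OpenCV 4.12 (cv2) and the standard library are available. Lean on these libraries where they do the work, as an engineer would, in place of code of your own. Each camera call takes 0.05 s, during which the arm holds its last target. There are 200 camera calls.

## Task

Ready the blue lever jack by pressing its red primer plunger down to the stop, then stand the jack on the bench with its yellow saddle centred under the lift pad marked by the red band on the brass lamp column, before touching the handle. Give the handle a full pump (down to its stop, then let it come all the way up), then push it down to its stop again with the gripper's fingers and finish while still holding it down, so that the jack alone keeps the column raised. Do not lift or push the column with the robot, do not tip the jack over, and leave the other things on the bench alone.

Things in the scene. Friction and masses are not known exactly. Their poses are not given: they have to be found in the camera images.
- jack: blue lever jack, loose, 0.8 kg (sizes in mm). Origin on its underside below the grip block's centre; -y to saddle end, +y to handle end. Base 72 (x) by 290 (y -135 to 155), 10 thick. Grip block 40 wide (x), 64 long (y), sides free from z 10 to 68: grasp here from above across x (red plunger on top, to z 84). Ram housing, radius 19, 46 tall, at y -110. Handle hinge at y 40, z 45
- saddle_top (a point): centre of the top of the jack's yellow saddle disc (40 mm diameter, 8 thick), at jack y = -110 mm; 62 above the jack's underside with the handle up, 106 with it fully down (rises 80 mm per rad of handle). It sinks again whenever the handle is let go
- handle_pad (a point): centre of the top of the black rubber pad on the jack's handle, 34 mm wide, 60 long, 12 thick; 125 mm out from the hinge along the handle and 6 above its centreline. Handle up: about 110 above the jack's underside at jack y = 147, sloping up outwards by 0.5 rad; fully down: about 45 high at y = 165, sloping 0.05 rad down. y outwards along the handle
- handle (a joint): handle angle in rad: 0 up (a spring returns it there), 0.55 fully down at its stop. Pushing the pad takes about 3 N at the top, 6 N at the bottom, plus 3 to 6 N with the lamp column on the saddle
- primer_top (a point): centre of the top of the red primer plunger head (24 diameter) on top of the jack's grip block, 84 above the jack's underside; a spring plunger, 16 of free height below its top
- primer (a joint): how far the primer plunger is pressed, in m: 0 sprung up, 0.008 at its stop; needs about 2 N to start and 5.5 N at the stop
- stand: fixed repair stand of the column (mm). Origin on the table below the lift pad; x along the column to the green hinge bracket (x 185 to 275, 120 wide, 157 tall); wooden rest under the other end (x -140 to -90, 100 wide, 100 tall). Between these feet the table is bare, open from the +y and -y sides; the +y side is the one towards the jack's start
- column: brass lamp column, about 0.8 kg, 400 mm long, 24 to 44 thick, 60 at its cup end; hinged in the bracket 225 from the lift pad, 132 above the table. Droops 0.12 rad onto the rest at the start, swings up freely. A red band, 37 diameter and 30 long, marks the lift point. Origin on the hinge, -x along it to the cup end
- lift_pad (a point): centre of the underside of the steel lift pad (30 diameter disc) below the red band of the column; 80 above the table while the column rests, 106 with the jack beneath it fully pumped
- jar: bystander: amber glass jar with brass cap, 60 across, 85 tall (mm); origin on its underside or axis
- candlestick: bystander: brass candlestick, 84 across the foot, 140 tall (mm); origin on its underside or axis
- bowl: bystander: copper bowl, 110 across, 45 tall (mm); origin on its underside or axis
- finial: bystander: copper lamp finial, 50 across, 75 tall (mm); origin on its underside or axis
- screwdriver: bystander: screwdriver with red handle, lying flat (mm); origin on its underside or axis
- wrench: bystander: steel wrench, lying flat (mm); origin on its underside or axis

How it is judged (in metres and radians):
On the way, in this order (a step that is already met when the one before it is completed fails the run):
1. the primer plunger is pressed to its stop (value of joint primer above 0.007 m), for 0.1 s.
2. the jack stands still on the bench, handle up, saddle centred within 12 mm under the lift pad (horizontal distance between saddle_top and lift_pad below 0.012 m and height (world z) of jack below 0.003 m and angle between jack's own z axis and vertical below 0.04 rad and linear speed of jack below 0.02 m/s and value of joint handle below 0.1 rad), for 0.2 s.
3. the handle is pumped down to its stop and the jack raises the column (horizontal distance between saddle_top and lift_pad below 0.012 m and height (world z) of jack below 0.003 m and angle between jack's own z axis and vertical below 0.04 rad and value of joint handle above 0.5 rad and height (world z) of lift_pad above 0.098 m and contact force between jack and column above 2 N and contact force between each of the arm, the fingers and column below 0.5 N), for 0.1 s.
4. the handle has come up again (value of joint handle below 0.1 rad and horizontal distance between saddle_top and lift_pad below 0.012 m), for 0.1 s.
At the end, for the whole second after the job is handed in: fingers hold the handle down and still (beyond 0.50 rad, over 2 N); the jack stands flat with its saddle within 12 mm of below the lift pad and carries the column (over 2 N), lift pad over 98 mm above the bench; the robot does not touch the column (all of step 3 and contact force between the fingers and jack above 2 N and velocity of joint handle between -0.1 and 0.1 rad/s); the arm keeps its last pose, push and grip.
It fails at once if the robot pushes or lifts the column itself (contact force between any of the arm, the fingers and column above 3 N).
It fails at once if the handle is worked before the saddle is under the lift pad (value of joint handle above 0.3 rad and horizontal distance between saddle_top and lift_pad above 0.03 m).
It fails at once if the jack is tipped over (angle between jack's own z axis and vertical above 0.5 rad).
It fails at once if another thing on the bench is moved more than 30 mm (distance of any of jar, candlestick, bowl, finial, screwdriver, wrench from where it was at the start of the episode above 0.03 m).
It also fails if it takes over 66 s, if anything falls off the work surface, if the arm or the gripper's body presses on something with over 40 N, if the wrist force passes 120 N, or if a joint passes its speed limit or range.

## Working session

There is one attempt and no reset: what is moved stays moved. The work goes in short steps, Python scripts to look and compute and a tool call to move; the robot and the scene stay as the last step left them, time stands still between calls to the robot, and variables do not carry over. Pictures are saved under pics/ and viewed, at most 10 in all, crops included, and the job is handed in when it is done.

Besides the shell and the picture viewer there is one more tool, called after "Request:" as name(argument=value, ...) on one line, values as JSON. apply_moves: Moves the arm, as the interface text tells. Its arguments: {"type":"object","properties":{"steps":{"type":"array"},"squeeze":{"type":"number"}},"required":["steps"]}

```bash
mkdir -p pics; ls
python3 - <<'E'
from bench import r
import cv2,numpy as np
s=r.sense();print(s['tool_pos'],s['tcp_rot'],s['time'])
for n in("top","scene"):
    d=r.snapshot(n);cv2.imwrite(f"pics/{n}0.png",d["color"]);np.savez(f"{n}0.npz",**d)
    print(n,d["mtx"].round(1).tolist(),d["T"].round(3).tolist())
E
```

```text
pics
[212.12987326 560.68371869 230.26459136] [-1.79898351e+02 -6.86978478e-03  1.59272451e+02] 0.0
top [[451.6, 0.0, 322.6], [0.0, 451.6, 234.3], [0.0, 0.0, 1.0]] [[0.004, -0.995, 0.098, 489.115], [-1.0, -0.004, 0.002, -31.467], [-0.001, -0.098, -0.995, 1260.129], [0.0, 0.0, 0.0, 1.0]]
scene [[590.8, 0.0, 319.4], [0.0, 590.8, 241.7], [0.0, 0.0, 1.0]] [[0.253, 0.708, -0.659, 1416.177], [0.967, -0.179, 0.179, -236.107], [0.009, -0.683, -0.73, 1034.972], [0.0, 0.0, 0.0, 1.0]]
```

View pics/top0.png

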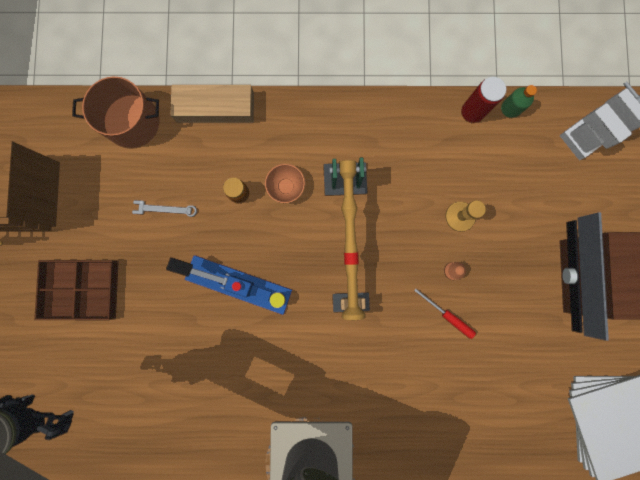

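View pics/scene0.png

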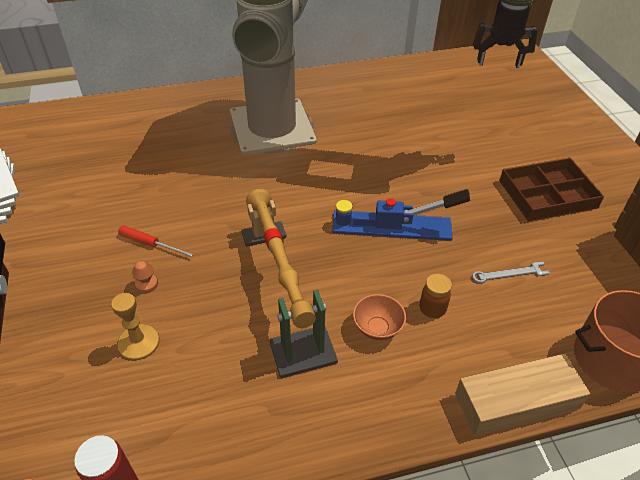

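Top view: the jack is at about (237,286), with the saddle at (277,300) and the handle pad at (180,266). The red band is at (351,258), the hinge is toward +x, and the bowl is at (285,184). The scene view agrees.

```bash
cat > h.py <<'E'
import numpy as np,cv2
from scipy.spatial.transform import Rotation as R
def plane(u,v,K,T,z):
    d=T[:3,:3]@np.linalg.inv(K)@[u,v,1]; return T[:3,3]+d*(z-T[2,3])/d[2]
def mask(c,name):
    h=cv2.cvtColor(c,cv2.COLOR_BGR2HSV);H,S,V=[h[...,i].astype(int) for i in range(3)]
    if name=='red': m=((H<5)|(H>174))&(S>200)&(V>80)
    if name=='yel': m=(abs(H-29)<5)&(S>180)&(V>130)
    if name=='blue': m=(abs(H-112)<10)&(S>130)&(V>50)
    return m.astype(np.uint8)
def blobs(c,name,amin=20):
    n,l,s,ce=cv2.connectedComponentsWithStats(mask(c,name))
    return [(ce[i].round(1).tolist(),s[i].tolist()) for i in range(1,n) if s[i,4]>=amin]
E
python3 - <<'E'
from h import *
for n in("top","scene"):
    d=np.load(n+"0.npz");K,T=d["mtx"],d["T"]
    for c,z in(('red',(84,105)),('yel',(62,)),('blue',(10,))):
        for ce,s in blobs(d["color"],c):
            print(n,c,ce,s,[plane(*ce,K,T,q).round(1).tolist() for q in z])
E
```

```text
top red [350.7, 258.2] [345, 253, 13, 11, 111] [[542.5, -102.9, 84.0], [541.6, -101.7, 105.0]]
top red [458.9, 324.2] [443, 311, 33, 27, 270] [[374.3, -380.1, 84.0], [376.3, -373.9, 105.0]]
top yel [277.3, 299.2] [271, 294, 13, 12, 95] [[435.1, 88.9, 62.0]]
top blue [238.2, 283.9] [186, 256, 105, 58, 1993] [[474.1, 202.4, 10.0]]
scene red [390.3, 201.7] [386, 198, 10, 8, 61] [[474.1, 191.6, 84.0], [494.9, 182.2, 105.0]]
scene red [137.8, 234.3] [119, 226, 38, 19, 235] [[437.2, -388.5, 84.0], [458.9, -385.1, 105.0]]
scene red [271.7, 234.3] [264, 228, 19, 18, 158] [[510.1, -100.3, 84.0], [530.1, -103.3, 105.0]]
scene red [114.8, 458.5] [104, 441, 16, 34, 52] [[945.6, -450.4, 84.0], [956.0, -445.7, 105.0]]
scene yel [343.8, 205.1] [336, 200, 16, 11, 132] [[436.4, 89.4, 62.0]]
scene blue [399.3, 222.9] [333, 201, 119, 38, 1726] [[478.2, 221.1, 10.0]]
```

```bash
cat > plan.py <<'E'
# straight world moves -> tool rows; plan(goal xyz, goal yaw, rows): prints whole-mm rows (opening left out)
from h import *
from bench import r
def plan(goal,yaw,n):
    s=r.sense();p=np.array(s['tool_pos']);q=R.from_euler('xyz',s['tcp_rot'],degrees=True)
    g=R.from_euler('xyz',[180,0,yaw],degrees=True)
    w=(q.inv()*g).as_rotvec(degrees=True)/5
    rows=[]
    for k in range(n):
        t=p+(np.array(goal)-p)/(n-k); d=q.inv().apply(t-p).round(0)
        st=(w/n).round(2); p=p+q.apply(d); q=q*R.from_rotvec(st*5,degrees=True)
        rows.append(d.tolist()+st.tolist())
    print("start",np.round(s['tool_pos'],1),np.round(s['tcp_rot'],2),s['time']);[print(x) for x in rows]
    print("end",p.round(1),q.as_euler('xyz',degrees=True).round(1))
E
python3 -c "
from plan import *
plan([474,192,200],69.5,24)"
```

```text
start [212.1 560.7 230.3] [-1.7990e+02 -1.0000e-02  1.5927e+02] 0.1
[-16.0, -11.0, 1.0, -0.0, 0.0, 0.75]
[-16.0, -9.0, 1.0, -0.0, 0.0, 0.75]
[-17.0, -8.0, 1.0, -0.0, 0.0, 0.75]
[-17.0, -7.0, 1.0, -0.0, 0.0, 0.75]
[-18.0, -6.0, 1.0, -0.0, 0.0, 0.75]
[-18.0, -5.0, 1.0, -0.0, 0.0, 0.75]
[-18.0, -4.0, 1.0, -0.0, 0.0, 0.75]
[-19.0, -3.0, 1.0, -0.0, 0.0, 0.75]
[-19.0, -1.0, 1.0, -0.0, 0.0, 0.75]
[-19.0, -0.0, 1.0, -0.0, 0.0, 0.75]
[-19.0, 1.0, 1.0, -0.0, 0.0, 0.75]
[-19.0, 2.0, 2.0, -0.0, 0.0, 0.75]
[-18.0, 4.0, 1.0, -0.0, 0.0, 0.75]
[-18.0, 5.0, 2.0, -0.0, 0.0, 0.75]
[-18.0, 6.0, 1.0, -0.0, 0.0, 0.75]
[-17.0, 7.0, 2.0, -0.0, 0.0, 0.75]
[-17.0, 8.0, 1.0, -0.0, 0.0, 0.75]
[-16.0, 9.0, 2.0, -0.0, 0.0, 0.75]
[-16.0, 11.0, 1.0, -0.0, 0.0, 0.75]
[-15.0, 12.0, 2.0, -0.0, 0.0, 0.75]
[-14.0, 12.0, 1.0, -0.0, 0.0, 0.75]
[-14.0, 13.0, 2.0, -0.0, 0.0, 0.75]
[-12.0, 14.0, 1.0, -0.0, 0.0, 0.75]
[-12.0, 16.0, 2.0, -0.0, 0.0, 0.75]
end [474.2 191.7 199.7] [-1.80e+02  1.00e-01  6.93e+01]
```

Request:
apply_moves(steps=[[-1, -16, -11, 1, 0, 0, 0.75], [-1, -16, -9, 1, 0, 0, 0.75], [-1, -17, -8, 1, 0, 0, 0.75], [-1, -17, -7, 1, 0, 0, 0.75], [-1, -18, -6, 1, 0, 0, 0.75], [-1, -18, -5, 1, 0, 0, 0.75], [-1, -18, -4, 1, 0, 0, 0.75], [-1, -19, -3, 1, 0, 0, 0.75]])

```text
time: 0.9
tool_pos: [299.3, 437.6, 222.7]
tcp_rot: [-180.0, 0.0, 129.1]
ft_force: [0.0, -0.1, 0.2]
finger_gap: 0.2
grip_force: 0.0
```

Request:
apply_moves(steps=[[-1, -19, -1, 1, 0, 0, 0.75], [-1, -19, 0, 1, 0, 0, 0.75], [-1, -19, 1, 1, 0, 0, 0.75], [-1, -19, 2, 2, 0, 0, 0.75], [-1, -18, 4, 1, 0, 0, 0.75], [-1, -18, 5, 2, 0, 0, 0.75], [-1, -18, 6, 1, 0, 0, 0.75], [-1, -17, 7, 2, 0, 0, 0.75]])

```text
time: 1.7
tool_pos: [386.8, 315.0, 211.9]
tcp_rot: [-180.0, 0.0, 99.1]
ft_force: [0.0, -0.0, -0.5]
finger_gap: 0.0
grip_force: 0.0
```

Request:
apply_moves(steps=[[-1, -17, 8, 1, 0, 0, 0.75], [-1, -16, 9, 2, 0, 0, 0.75], [-1, -16, 11, 1, 0, 0, 0.75], [-1, -15, 12, 2, 0, 0, 0.75], [-1, -14, 12, 1, 0, 0, 0.75], [-1, -14, 13, 2, 0, 0, 0.75], [-1, -12, 14, 1, 0, 0, 0.75], [-1, -12, 16, 2, 0, 0, 0.75]])

```text
time: 2.5
tool_pos: [474.5, 191.5, 199.9]
tcp_rot: [-180.0, 0.0, 69.1]
ft_force: [0.1, 0.7, -0.9]
finger_gap: 0.2
grip_force: 0.0
```

```bash
cat > wr.py <<'E'
from h import *
from bench import r
def wrist(name):
    s=r.sense(); d=r.snapshot("wrist"); cv2.imwrite(f"pics/{name}.png",d["color"])
    T=np.eye(4);T[:3,:3]=R.from_euler('xyz',s['tcp_rot'],degrees=True).as_matrix();T[:3,3]=s['tool_pos']
    T=T@d["hand_eye"]; np.savez(name+".npz",color=d["color"],depth=d["depth"],mtx=d["mtx"],T=T)
    print(np.round(s['tool_pos'],1),np.round(s['tcp_rot'],2),s['time'],np.round(s['ft_force'],1),s['finger_gap'],'cam',T[:3,3].round(0),T[:3,2].round(2))
    return d["color"],d["mtx"],T
E
python3 - <<'E'
from wr import *
c,K,T=wrist("w1")
for n,z in(('red',84),('yel',62),('blue',10)):
    for ce,s in blobs(c,n,80): print(n,ce,s,plane(*ce,K,T,z).round(1))
E
```

```text
[474.5 191.5 199.9] [-1.7997e+02  2.0000e-02  6.9120e+01] 2.5 [ 0.1  0.7 -0.9] 0.16150843764069714 cam [501. 263. 343.] [-0.11 -0.28 -0.95]
blue [308.8, 158.1] [257, 0, 94, 315, 18565] [483.6 229.7  10. ]
```

View pics/w1.png

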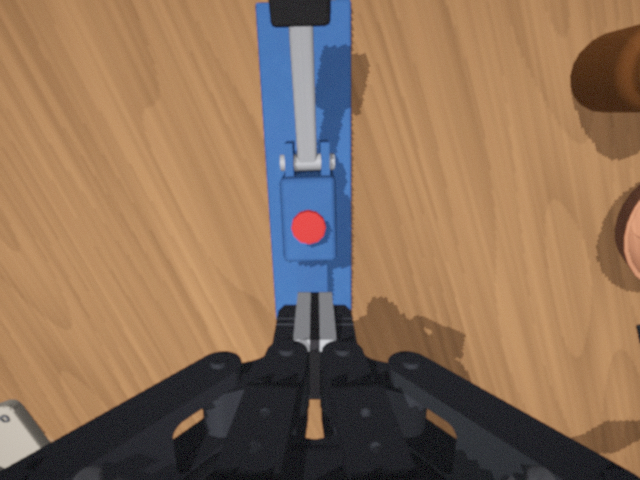

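Wrist view: the primer is at (309,228) and the fingertips at (315,295). The jack base runs up the image, nearly aligned with the tool.

Run:
```python
from h import *
d=np.load("w1.npz");c,K,T=d["color"],d["mtx"],d["T"]
print(cv2.cvtColor(c[228:229,309:310],cv2.COLOR_BGR2HSV))
p=plane(309,228,K,T,84);print(p.round(1))
# base edges at z10 -> axis
L=np.array([plane(u,v,K,T,10)[:2] for u,v in((257.5,30),(266.5,150),(274,280))]);Rr=np.array([plane(351,v,K,T,10)[:2] for v in(30,150,280)])
for E in(L,Rr): v=E[0]-E[-1];print(E.round(1).tolist(),np.degrees(np.arctan2(-v[0],v[1])))
h=plane(307,162,K,T,45);print('hinge',h.round(1))
```

```text
[[[  1 171 229]]]
[470.5 192.9  84. ]
[[481.8, 333.4], [453.2, 248.4], [413.7, 137.9]] -19.196749594662343
[[548.3, 308.0], [518.7, 223.4], [479.9, 112.6]] -19.28813999900878
hinge [483.1 231.   45. ]
```

```bash
python3 -c "
from plan import *
plan([471.3,192.7,92],70.75,8)"
```

```text
start [475.8 189.2 199.5] [1.7997e+02 1.0000e-01 6.8820e+01] 2.55
[0.0, -1.0, 13.0, 0.0, 0.0, -0.05]
[0.0, -1.0, 13.0, 0.0, 0.0, -0.05]
[0.0, -1.0, 14.0, 0.0, 0.0, -0.05]
[0.0, -1.0, 13.0, 0.0, 0.0, -0.05]
[0.0, -0.0, 14.0, 0.0, 0.0, -0.05]
[1.0, -1.0, 13.0, 0.0, 0.0, -0.05]
[0.0, -0.0, 14.0, 0.0, 0.0, -0.05]
[1.0, -0.0, 13.0, 0.0, 0.0, -0.05]
end [471.8 192.7  92.5] [1.80e+02 1.00e-01 7.08e+01]
```

Request:
apply_moves(steps=[[-1, 0, -1, 15, 0, 0, -0.08], [-1, 0, -1, 15, 0, 0, -0.08], [-1, 0, -1, 15, 0, 0, -0.08], [-1, 0, 0, 15, 0, 0, -0.08], [-1, 0, 0, 15, 0, 0, 0], [-1, 0, 0, 15, 0, 0, 0], [-1, 0, 0, 15, 0, 0, 0], [-1, 0, 0, 0, 0, 0, 0]])

```text
time: 3.35
tool_pos: [469.8, 192.7, 92.3]
tcp_rot: [-179.8, 0.1, 70.9]
ft_force: [-0.3, -0.7, -0.2]
finger_gap: 0.4
grip_force: 0.0
```

Run:
```python
from wr import *
c,K,T=wrist("w2")
```

```text
[469.8 192.7  92.3] [-1.7979e+02  1.5000e-01  7.0880e+01] 3.35 [-0.3 -0.7 -0.2] 0.3871361101599768 cam [495. 265. 236.] [-0.1  -0.29 -0.95]
```

View pics/w2.png

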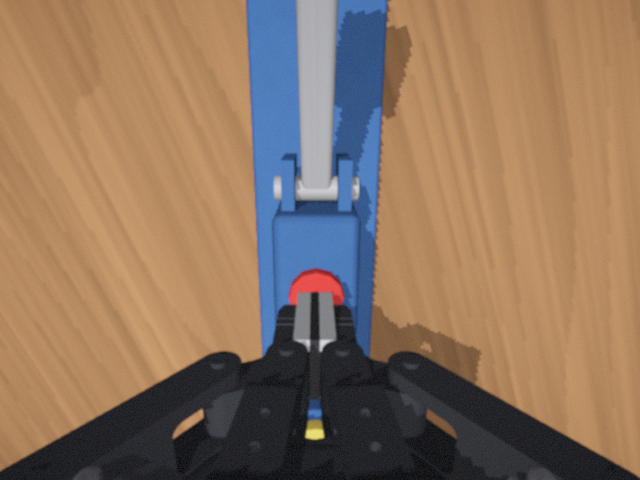

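The primer head is centred under the fingertips (316,294), so I'll press it now.

Request:
apply_moves(steps=[[-1, 0, 0, 6, 0, 0, 0], [-1, 0, 0, 4, 0, 0, 0], [-1, 0, 0, 3, 0, 0, 0], [-1, 0, 0, 3, 0, 0, 0], [-1, 0, 0, 1, 0, 0, 0], [-1, 0, 0, 1, 0, 0, 0], [-1, 0, 0, 0, 0, 0, 0], [-1, 0, 0, 0, 0, 0, 0]])

```text
time: 4.2
tool_pos: [472.1, 193.3, 77.7]
tcp_rot: [179.9, -0.0, 70.9]
ft_force: [0.6, 0.3, 4.3]
finger_gap: -0.0
grip_force: 2.2
```

Request:
apply_moves(steps=[[-1, 0, 0, 1, 0, 0, 0], [-1, 0, 0, 1, 0, 0, 0], [-1, 0, 0, 1, 0, 0, 0], [-1, 0, 0, 1, 0, 0, 0], [-1, 0, 0, 1, 0, 0, 0], [-1, 0, 0, 0, 0, 0, 0], [-1, 0, 0, 0, 0, 0, 0], [-1, 0, 0, 0, 0, 0, 0]])

```text
time: 5.0
tool_pos: [472.3, 193.3, 75.6]
tcp_rot: [179.9, -0.0, 70.9]
ft_force: [-13.6, -4.8, 33.4]
finger_gap: 0.3
grip_force: 16.8
```

Request:
apply_moves(steps=[[-1, 0, 0, -15, 0, 0, 0], [1, 0, 0, -25, 0, 0, 0], [1, 0, 0, -5, 0, 0, 0], [1, 0, 0, 0, 0, 0, 0], [1, 0, 0, 0, 0, 0, 0], [1, 0, 0, 0, 0, 0, 0], [1, 0, 0, 0, 0, 0, 0], [1, 0, 0, 0, 0, 0, 0]])

```text
time: 5.8
tool_pos: [471.2, 193.1, 116.5]
tcp_rot: [-179.9, 0.0, 70.9]
ft_force: [-0.1, -0.7, -0.2]
finger_gap: 85.7
grip_force: 0.0
```

Run:
```python
from wr import *
c,K,T=wrist("w3")
for n,z in(('yel',62),('red',84)):
    for ce,s in blobs(c,n,80): print(n,ce,s,plane(*ce,K,T,z).round(1))
```

```text
[471.2 193.1 116.5] [-1.7994e+02  4.0000e-02  7.0870e+01] 5.8 [-0.1 -0.7 -0.2] 85.69995722960981 cam [496. 265. 260.] [-0.1  -0.29 -0.95]
```

View pics/w3.png

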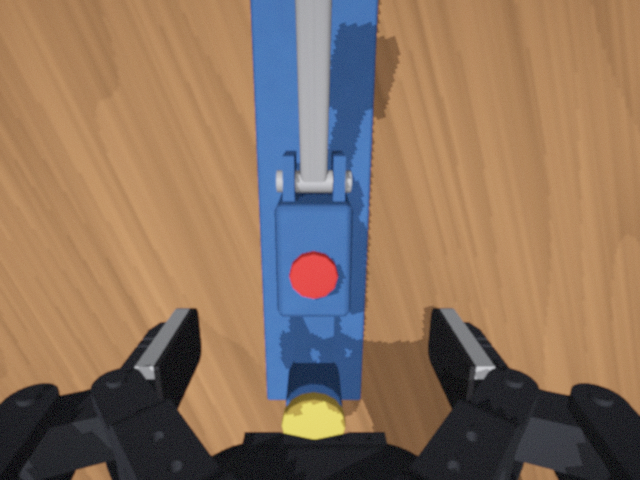

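The gripper is open astride the block, with the primer at (313,276), the saddle at (313,416) and the finger midpoint at about 315.

Run:
```python
from h import *
d=np.load("w3.npz");K,T=d["mtx"],d["T"]
print(plane(313.5,276,K,T,84).round(1),plane(313.5,416,K,T,62).round(1))
```

```text
[470.2 193.6  84. ] [436.3  96.2  62. ]
```

Request:
apply_moves(steps=[[1, 0, 0, 15, 0, 0, 0], [1, 0, 0, 20, 0, 0, 0], [1, 0, 0, 20, 0, 0, 0], [1, 0, 0, 15, 0, 0, 0], [1, 0, 0, 12, 0, 0, 0], [1, 0, 0, 10, 0, 0, 0], [1, 0, 0, 0, 0, 0, 0], [1, 0, 0, 0, 0, 0, 0]])

```text
time: 6.65
tool_pos: [471.9, 193.3, 25.5]
tcp_rot: [180.0, -0.0, 70.9]
ft_force: [0.8, -0.1, 0.7]
finger_gap: 85.1
grip_force: 0.0
```

Request:
apply_moves(squeeze=50, steps=[[-1, 0, 0, 0, 0, 0, 0], [-1, 0, 0, 0, 0, 0, 0], [-1, 0, 0, 0, 0, 0, 0], [-1, 0, 0, 0, 0, 0, 0], [-1, 0, 0, 0, 0, 0, 0], [-1, 0, 0, 0, 0, 0, 0], [-1, 0, 0, 0, 0, 0, 0], [-1, 0, 0, 0, 0, 0, 0]])

```text
time: 7.45
tool_pos: [471.9, 193.5, 26.0]
tcp_rot: [180.0, -0.0, 70.9]
ft_force: [-2.6, 0.3, 6.3]
finger_gap: 39.5
grip_force: 53.7
```

Run:
```python
from wr import *
wrist("w4")
d=r.snapshot("scene")
for ce,s in blobs(d["color"],'yel'): print(ce,plane(*ce,d["mtx"],d["T"],62).round(1))
```

```text
[471.9 193.5  26. ] [ 1.7998e+02 -3.0000e-02  7.0880e+01] 7.45 [-2.6  0.3  6.3] 39.4534647452864 cam [496. 266. 169.] [-0.1  -0.29 -0.95]
[343.2, 204.7] [434.7  88.4  62. ]
```

Request:
apply_moves(steps=[[-1, 0, 0, -3, 0, 0, 0], [-1, 0, 0, -4, 0, 0, 0], [-1, 0, 0, 0, 0, 0, 0], [-1, 0, 0, 0, 0, 0, 0], [-1, 0, 0, 0, 0, 0, 0], [-1, 0, 0, 0, 0, 0, 0], [-1, 0, 0, 0, 0, 0, 0], [-1, 0, 0, 0, 0, 0, 0]])

```text
time: 8.35
tool_pos: [471.6, 193.2, 32.2]
tcp_rot: [-180.0, 0.0, 70.9]
ft_force: [0.6, 0.2, -8.5]
finger_gap: 39.5
grip_force: 52.1
```

```bash
python3 -c "
from plan import *
plan([543.5,140,33],90,16)"
```

```text
start [471.6 193.2  32.2] [-179.99    0.     70.87] 8.35
[-2.0, 5.0, -0.0, -0.0, 0.0, -0.24]
[-2.0, 5.0, -0.0, -0.0, 0.0, -0.24]
[-2.0, 5.0, -0.0, -0.0, 0.0, -0.24]
[-2.0, 5.0, -0.0, -0.0, 0.0, -0.24]
[-2.0, 5.0, -0.0, -0.0, 0.0, -0.24]
[-2.0, 5.0, -0.0, -0.0, 0.0, -0.24]
[-2.0, 5.0, -0.0, -0.0, 0.0, -0.24]
[-2.0, 5.0, -0.0, -0.0, 0.0, -0.24]
[-3.0, 5.0, -0.0, -0.0, 0.0, -0.24]
[-3.0, 5.0, -0.0, -0.0, 0.0, -0.24]
[-3.0, 5.0, -0.0, -0.0, 0.0, -0.24]
[-3.0, 5.0, -0.0, -0.0, 0.0, -0.24]
[-3.0, 5.0, -0.0, -0.0, 0.0, -0.24]
[-3.0, 5.0, -0.0, -0.0, 0.0, -0.24]
[-3.0, 5.0, -0.0, -0.0, 0.0, -0.24]
[-3.0, 5.0, -1.0, -0.0, 0.0, -0.24]
end [543.6 139.8  33.2] [-180.     0.    90.1]
```

Request:
apply_moves(steps=[[-1, -2, 5, 0, 0, 0, -0.24], [-1, -2, 5, 0, 0, 0, -0.24], [-1, -2, 5, 0, 0, 0, -0.24], [-1, -2, 5, 0, 0, 0, -0.24], [-1, -2, 5, 0, 0, 0, -0.24], [-1, -2, 5, 0, 0, 0, -0.24], [-1, -2, 5, 0, 0, 0, -0.24], [-1, -2, 5, 0, 0, 0, -0.24]])

```text
time: 9.15
tool_pos: [506.5, 167.2, 32.3]
tcp_rot: [-180.0, 0.0, 80.6]
ft_force: [0.0, 0.8, -9.0]
finger_gap: 39.5
grip_force: 52.1
```

Request:
apply_moves(steps=[[-1, -3, 5, 0, 0, 0, -0.24], [-1, -3, 5, 0, 0, 0, -0.24], [-1, -3, 5, 0, 0, 0, -0.24], [-1, -3, 5, 0, 0, 0, -0.24], [-1, -3, 5, 0, 0, 0, -0.24], [-1, -3, 5, 0, 0, 0, -0.24], [-1, -3, 5, 0, 0, 0, -0.24], [-1, -3, 5, 0, 0, 0, -0.24]])

```text
time: 9.95
tool_pos: [544.1, 139.6, 32.3]
tcp_rot: [180.0, -0.0, 90.2]
ft_force: [0.1, 0.2, -8.7]
finger_gap: 39.4
grip_force: 52.1
```

Request:
apply_moves(steps=[[-1, 0, 0, 0, 0, 0, 0], [-1, 0, 0, 0, 0, 0, 0], [-1, 0, 0, 0, 0, 0, 0], [-1, 0, 0, 0, 0, 0, 0], [-1, 0, 0, 0, 0, 0, 0], [-1, 0, 0, 0, 0, 0, 0], [-1, 0, 0, 0, 0, 0, 0], [-1, 0, 0, 0, 0, 0, 0]])

```text
time: 10.75
tool_pos: [543.6, 139.9, 32.3]
tcp_rot: [-180.0, -0.0, 90.1]
ft_force: [0.1, -0.3, -9.5]
finger_gap: 39.6
grip_force: 52.2
```

```bash
python3 - <<'E'
from h import *
from bench import r
s=r.sense();print(np.round(s['tool_pos'],1),np.round(s['tcp_rot'],2))
for n in("top","scene"):
    d=r.snapshot(n);cv2.imwrite(f"pics/{n}1.png",d["color"]);np.savez(f"{n}1.npz",**d)
    for c,z in(('yel',(62,69)),('red',(105,115,123))):
        for ce,q in blobs(d["color"],c): print(n,c,ce,q[4],[plane(*ce,d["mtx"],d["T"],k).round(1).tolist() for k in z])
E
python3 -c "
import cv2
a=cv2.imread('pics/scene1.png')[130:400,180:500];cv2.imwrite('pics/scene1c.png',cv2.resize(a,None,fx=2.2,fy=2.2,interpolation=2))"
```

```text
[543.6 139.9  32.3] [-180.     -0.     90.07]
top red [350.8, 257.9] 84 [[542.4, -101.9, 105.0], [541.9, -101.3, 115.0], [541.5, -100.8, 123.0]]
top red [459.1, 324.4] 248 [[375.8, -374.4, 105.0], [376.8, -371.4, 115.0], [377.6, -369.0, 123.0]]
scene red [138.3, 234.7] 258 [[460.3, -384.1, 105.0], [470.6, -382.5, 115.0], [478.8, -381.3, 123.0]]
scene red [271.4, 234.4] 156 [[530.2, -104.0, 105.0], [539.7, -105.4, 115.0], [547.4, -106.6, 123.0]]
scene red [115.1, 457.9] 49 [[955.1, -445.2, 105.0], [960.1, -442.9, 115.0], [964.0, -441.1, 123.0]]
```

View pics/scene1c.png

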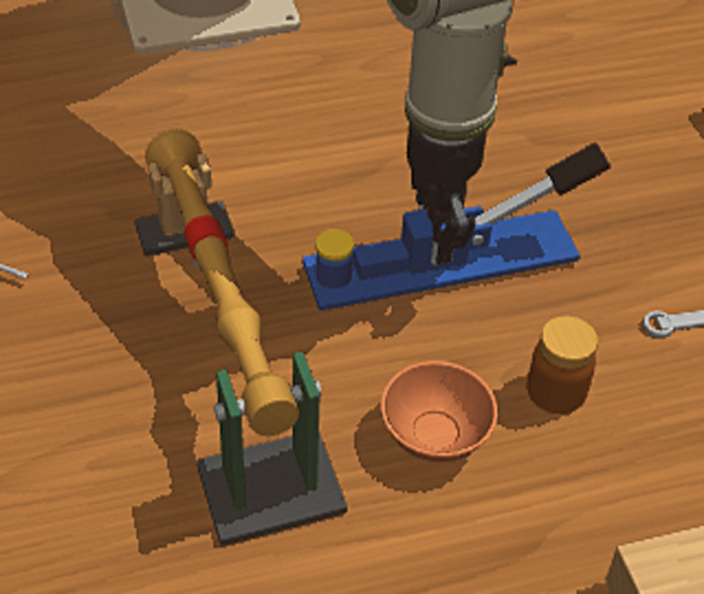

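The jack is held upright in the grip. The saddle is in shadow at crop (335,244), the bracket base corners are at (200,460), (222,541) and (345,508), and the band is at (207,236).

Run:
```python
from h import *
d=np.load("scene1.npz");K,T=d["mtx"],d["T"]
f=lambda a,b,z: plane(180+a/2.2,130+b/2.2,K,T,z).round(1)
print('saddle',f(335,244,68.5))
for z in(0,10):
  a,b,c=f(200,460,z),f(222,541,z),f(345,508,z); print(z,a,b,c,'ctr',(a+c)/2)
# saddle disc by hue in shadow
h=cv2.cvtColor(d["color"],cv2.COLOR_BGR2HSV)[215:265,305:360].astype(int)
m=((abs(h[...,0]-27)<6)&(h[...,1]>200)).astype(np.uint8)
n,l,s,ce=cv2.connectedComponentsWithStats(m)
for i in range(1,n):
  if s[i,4]>30:
    p=ce[i]+[305,215];print(p,s[i],plane(*p,K,T,68.5).round(1))
d=np.load("top1.npz");K,T=d["mtx"],d["T"]
h=cv2.cvtColor(d["color"],cv2.COLOR_BGR2HSV).astype(int)
m=((abs(h[...,0]-27)<6)&(h[...,1]>200)).astype(np.uint8);m[:, :270]=0
n,l,s,ce=cv2.connectedComponentsWithStats(m)
for i in range(1,n):
  if s[i,4]>30: print('top',ce[i],s[i],plane(*ce[i],K,T,68.5).round(1))
# top: column centreline per row & bracket dark base
for v in list(range(185,250,8))+list(range(266,300,8)):
  row=h[v]; u=[x for x in range(335,370) if 12<row[x][0]<28 and row[x][1]>140 and row[x][2]>150]
  if u: print(v,min(u),max(u),(min(u)+max(u))/2)
```

```text
saddle [548.7  29.4  68.5]
0 [ 725.3 -150.1    0. ] [ 814.9 -148.1    0. ] [809.5 -31.7   0. ] ctr [767.4 -90.9   0. ]
10 [ 732. -151.   10.] [ 820.7 -149.    10. ] [815.3 -33.7  10. ] ctr [773.65 -92.35  10.  ]
185 345 350 347.5
193 345 351 348.0
201 344 363 353.5
209 335 353 344.0
217 346 352 349.0
225 335 352 343.5
298 349 352 350.5
```

Run:
```python
from h import *
d=np.load("scene1.npz");K,T=d["mtx"],d["T"];D=d["depth"];c=d["color"]
def pt(u,v): 
    z=D[int(v),int(u)]; return (T[:3,:3]@(np.linalg.inv(K)@[u,v,1])*z+T[:3,3]).round(1)
h=cv2.cvtColor(c,cv2.COLOR_BGR2HSV).astype(int)
sub=h[225:255,315:350]; m=np.zeros(h.shape[:2],np.uint8)
m[225:255,315:350]=(abs(sub[...,0]-27)<7)&(sub[...,1]>150)&(sub[...,2]>100)
print(h[241,332],m.sum())
ys,xs=np.nonzero(m);P=np.array([pt(u,v) for u,v in zip(xs,ys)]);print('saddle px',xs.min(),xs.max(),ys.min(),ys.max(),xs.mean(),ys.mean(),np.median(P,0),P.min(0),P.max(0))
for u,v in((315,247),(420,230),(395,252),(430,245),(332,265)): print('base',u,v,pt(u,v),c[v,u])
ys,xs=np.nonzero(mask(c,'red')[220:250,255:290]);P=np.array([pt(u+255,v+220) for u,v in zip(xs,ys)]);print('band',np.median(P,0),np.percentile(P,5,0),np.percentile(P,95,0))
```

```text
[ 22 195 171] 191
saddle px 324 340 234 247 331.73298429319374 240.67539267015707 [547.6  29.   67.6] [ 521.9 -236.1   59.1] [1416.2   48.  1035. ]
base 315 247 [494.8   3.4  -1.6] [ 61 115 177]
base 420 230 [520.5 257.6  18. ] [153  89  56]
base 395 252 [572.7 175.3  17.5] [161  93  58]
base 430 245 [571.  263.3  16.3] [156  92  59]
base 332 265 [572.2  23.6  13.9] [95 57 45]
band [ 544.95 -106.8   121.25] [ 530.94  -120.3    109.195] [558.715 -88.385 126.   ]
```

Request:
apply_moves(steps=[[-1, -8, 1, 0, 0, 0, 0], [-1, -12, 0, 0, 0, 0, 0], [-1, -12, 0, 0, 0, 0, 0], [-1, -12, 0, 0, 0, 0, 0], [-1, -12, 0, 0, 0, 0, 0], [-1, -12, 0, 0, 0, 0, 0], [-1, -12, 0, 0, 0, 0, 0], [-1, -10, 0, 0, 0, 0, 0]])

```text
time: 11.65
tool_pos: [544.8, 48.6, 32.3]
tcp_rot: [180.0, 0.0, 90.0]
ft_force: [1.4, -0.4, -7.4]
finger_gap: 39.6
grip_force: 52.2
```

Request:
apply_moves(steps=[[-1, -10, 0, 0, 0, 0, 0], [-1, -10, 0, 0, 0, 0, 0], [-1, -10, 0, 0, 0, 0, 0], [-1, -8, 0, 0, 0, 0, 0], [-1, -4, 0, 0, 0, 0, 0], [-1, 0, 0, 0, 0, 0, 0], [-1, 0, 0, 0, 0, 0, 0], [-1, 0, 0, 0, 0, 0, 0]])

```text
time: 12.45
tool_pos: [544.8, 8.3, 32.3]
tcp_rot: [-180.0, -0.0, 90.1]
ft_force: [-0.8, 0.0, -9.6]
finger_gap: 39.5
grip_force: 52.2
```

Run:
```python
from h import *
from bench import r
s=r.sense();print(np.round(s['tool_pos'],1),np.round(s['tcp_rot'],2),np.round(s['ft_force'],1))
d=r.snapshot("scene")
print([b for b in blobs(d["color"],'red') if 250<b[0][0]<290])
a=d["color"][180:300,220:420];cv2.imwrite('pics/s2.png',cv2.resize(a,None,fx=3.5,fy=3.5,interpolation=2))
```

```text
[544.8   8.3  32.3] [-1.800e+02 -1.000e-02  9.009e+01] [-0.8  0.  -9.6]
[([271.5, 234.4], [264, 228, 19, 18, 155])]
```

View pics/s2.png

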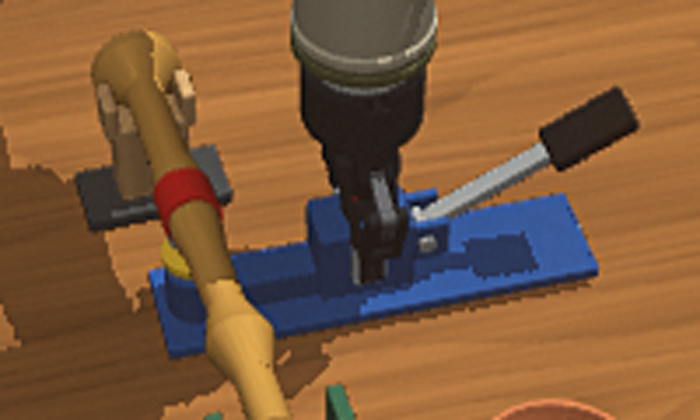

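The saddle is partly hidden beneath the band, with its left rim at crop (161,262). I'll check this against the projected positions.

Run:
```python
from h import *
d=np.load("scene1.npz");K,T=d["mtx"],d["T"]
def pr(p): q=np.linalg.inv(T)@np.r_[p,1]; return (K@(q[:3]/q[2]))[:2].round(1)
for p in((544.8,-101.7,68.5),(544.8,-121.7,68.5),(544.8,-121.7,60.5),(541.5,-102.5,123),(543.7,-102.5,105)): print(p,pr(p),((pr(p)-[220,180])*3.5).round(0))
```

```text
(544.8, -101.7, 68.5) [274.6 250.3] [191. 246.]
(544.8, -121.7, 68.5) [265.7 251.9] [160. 252.]
(544.8, -121.7, 60.5) [265.9 254.4] [161. 260.]
(541.5, -102.5, 123) [272.7 232.1] [184. 182.]
(543.7, -102.5, 105) [273.3 238.6] [187. 205.]
```

Request:
apply_moves(steps=[[-1, -1, 0, 0, 0, 0, 0], [-1, 0, 0, 2, 0, 0, 0], [-1, 0, 0, 2, 0, 0, 0], [-1, 0, 0, 1, 0, 0, 0], [-1, 0, 0, 1, 0, 0, 0], [-1, 0, 0, 1, 0, 0, 0], [-1, 0, 0, 0, 0, 0, 0], [-1, 0, 0, 0, 0, 0, 0]])

```text
time: 13.3
tool_pos: [544.9, 6.9, 26.1]
tcp_rot: [180.0, 0.0, 90.1]
ft_force: [-5.4, 0.3, 0.9]
finger_gap: 39.7
grip_force: 53.1
```

Request:
apply_moves(steps=[[1, 0, 0, 0, 0, 0, 0], [1, 0, 0, 0, 0, 0, 0], [1, 0, 0, 0, 0, 0, 0], [1, 0, 0, 0, 0, 0, 0], [1, 0, 0, 0, 0, 0, 0], [1, 0, 0, 0, 0, 0, 0], [1, 0, 0, 0, 0, 0, 0], [1, 0, 0, 0, 0, 0, 0]])

```text
time: 14.1
tool_pos: [544.8, 6.9, 25.3]
tcp_rot: [-180.0, 0.0, 90.1]
ft_force: [-1.1, 0.6, 0.3]
finger_gap: 85.4
grip_force: 0.0
```

Request:
apply_moves(steps=[[1, 0, 0, -10, 0, 0, 0], [1, 0, 0, -20, 0, 0, 0], [1, 0, 0, -30, 0, 0, 0], [1, 0, 0, -30, 0, 0, 0], [1, 0, 0, 0, 0, 0, 0], [1, 0, 0, 0, 0, 0, 0], [1, 0, 0, 0, 0, 0, 0], [1, 0, 0, 0, 0, 0, 0]])

```text
time: 14.9
tool_pos: [543.8, 7.0, 114.0]
tcp_rot: [-179.9, -0.0, 90.1]
ft_force: [0.3, -0.5, -0.8]
finger_gap: 85.6
grip_force: 0.0
```

Run:
```python
from wr import *
c,K,T=wrist("w5")
h=cv2.cvtColor(c,cv2.COLOR_BGR2HSV).astype(int)
m=(((h[...,0]<5)|(h[...,0]>174))&(h[...,1]>150)&(h[...,2]>60)).astype(np.uint8)
n,l,s,ce=cv2.connectedComponentsWithStats(m)
for i in range(1,n):
  if s[i,4]>80: print(ce[i].round(1),s[i],plane(*ce[i],K,T,84).round(1))
```

```text
[543.8   7.  114. ] [-1.7986e+02 -1.0000e-02  9.0070e+01] 14.9 [ 0.3 -0.5 -0.8] 85.56356441716383 cam [543.  83. 257.] [-0.   -0.3  -0.95]
[316.9 278.1] [ 293  255   48   47 1695] [544.    7.5  84. ]
```

View pics/w5.png

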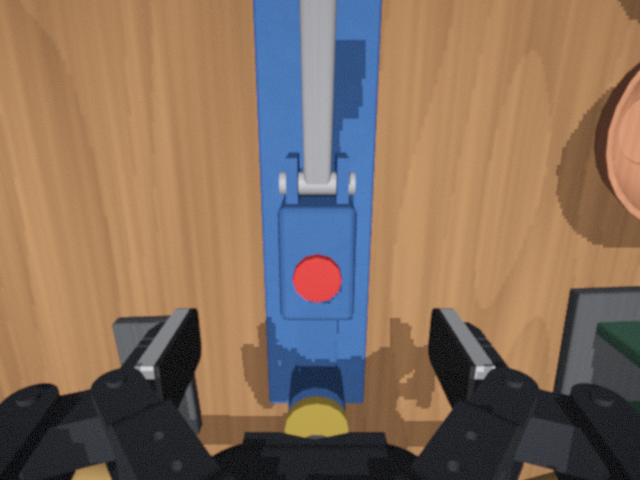

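The jack stands with its primer at (317,278) and its saddle under the column. The rest plate edges at (115,318)/(199,430) and the bracket plate corner at (572,290) are visible, so I'll use them as a check.

Run:
```python
from h import *
d=np.load("w5.npz");K,T,D=d["mtx"],d["T"],d["depth"]
Ki=np.linalg.inv(K)
def pt(u,v): return (T[:3,:3]@(Ki@[u,v,1])*D[int(v),int(u)]+T[:3,3]).round(1)
for u,v in((125,325),(580,300),(570,380),(318,415),(318,280),(196,415)): print(u,v,pt(u,v))
for z in(0,10,12): print(z,[plane(u,v,K,T,z)[:2].round(1).tolist() for u,v in((115,318),(165,317),(199,430),(573,290),(557,390),(635,288))])
```

```text
125 325 [409.7 -59.8  12.6]
580 300 [725.2 -40.   12.4]
570 380 [ 730.5 -104.4   13.4]
318 415 [545.  -91.6  63.1]
318 280 [544.5   6.9  85. ]
196 415 [ 452.2 -138.2   11.5]
0 [[396.3, -61.4], [433.1, -60.5], [449.1, -163.5], [727.8, -38.3], [732.4, -124.0], [771.8, -36.7]]
10 [[402.0, -55.8], [437.4, -54.9], [452.7, -153.9], [720.6, -33.6], [725.0, -115.9], [762.9, -32.0]]
12 [[403.1, -54.6], [438.3, -53.8], [453.5, -152.0], [719.2, -32.6], [723.6, -114.3], [761.1, -31.1]]
```

Request:
apply_moves(steps=[[-1, 0, 0, -25, 0, 0, 0], [-1, 0, 0, -25, 0, 0, 0], [-1, 25, 0, 0, 0, 0, 0], [-1, 30, 0, 0, 0, 0, 0], [-1, 30, 0, 0, 0, 0, 0], [-1, 30, 0, 0, 0, 0, 0], [-1, 25, 0, 0, 0, 0, 0], [-1, 7, 0, 0, 0, 0, 0]])

```text
time: 15.75
tool_pos: [543.9, 156.1, 164.3]
tcp_rot: [-179.9, -0.0, 90.2]
ft_force: [0.4, -0.9, -0.3]
finger_gap: 0.1
grip_force: 0.0
```

Request:
apply_moves(steps=[[-1, 0, 0, 15, 0, 0, 0], [-1, 0, 0, 10, 0, 0, 0], [-1, 0, 0, 10, 0, 0, 0], [-1, 0, 0, 5, 0, 0, 0], [-1, 0, 0, 0, 0, 0, 0], [-1, 0, 0, 0, 0, 0, 0], [-1, 0, 0, 0, 0, 0, 0], [-1, 0, 0, 0, 0, 0, 0]])

```text
time: 16.55
tool_pos: [545.1, 153.9, 126.0]
tcp_rot: [179.9, -0.0, 90.1]
ft_force: [0.7, 0.8, 0.6]
finger_gap: -0.1
grip_force: 0.0
```

Run:
```python
from wr import *
c,K,T=wrist("w6")
```

```text
[545.1 153.9 126. ] [ 1.7993e+02 -1.0000e-02  9.0070e+01] 16.55 [0.7 0.8 0.6] -0.1016062660871332 cam [544. 230. 269.] [ 0.   -0.3  -0.95]
```

View pics/w6.png

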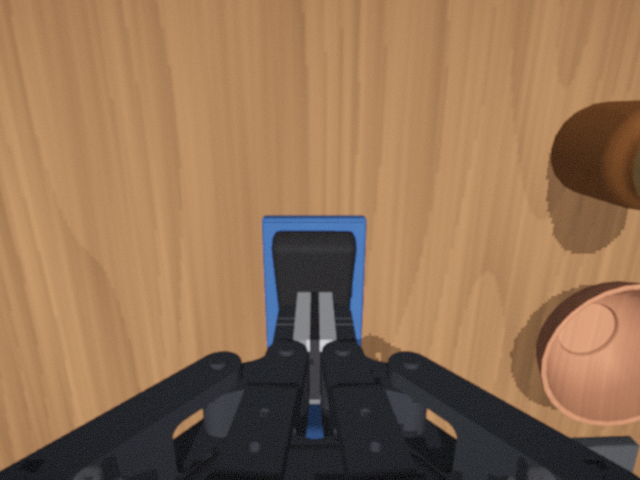

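Request:
apply_moves(steps=[[-1, 0, 0, 10, 0, 0, 0], [-1, 5, 0, 10, 0, 0, 0], [-1, 5, 0, 10, 0, 0, 0], [-1, 3, 0, 10, 0, 0, 0], [-1, 3, 0, 10, 0, 0, 0], [-1, 1, 0, 9, 0, 0, 0], [-1, 1, 0, 8, 0, 0, 0], [-1, 0, 0, 4, 0, 0, 0]])

```text
time: 17.4
tool_pos: [545.3, 173.2, 54.2]
tcp_rot: [179.9, -0.1, 90.1]
ft_force: [1.0, 3.4, 10.4]
finger_gap: -0.1
grip_force: 4.9
```

Request:
apply_moves(steps=[[-1, 0, 0, 2, 0, 0, 0], [-1, 0, 0, 2, 0, 0, 0], [-1, 0, 0, 2, 0, 0, 0], [-1, 0, 0, 1, 0, 0, 0], [-1, 0, 0, 1, 0, 0, 0], [-1, 0, 0, 0, 0, 0, 0], [-1, 0, 0, 0, 0, 0, 0], [-1, 0, 0, 0, 0, 0, 0]])

```text
time: 18.2
tool_pos: [545.3, 173.5, 47.1]
tcp_rot: [179.9, -0.1, 90.1]
ft_force: [0.2, 3.3, 11.0]
finger_gap: -0.0
grip_force: 5.3
```

Request:
apply_moves(steps=[[-1, 0, 0, 1, 0, 0, 0], [-1, 0, 0, 1, 0, 0, 0], [-1, 0, 0, 1, 0, 0, 0], [-1, 0, 0, 0, 0, 0, 0], [-1, 0, 0, 0, 0, 0, 0], [-1, 0, 0, 0, 0, 0, 0], [-1, 0, 0, 0, 0, 0, 0], [-1, 0, 0, 0, 0, 0, 0]])

```text
time: 19.0
tool_pos: [545.4, 173.5, 44.6]
tcp_rot: [179.9, -0.1, 90.1]
ft_force: [-3.8, 3.9, 15.9]
finger_gap: 0.1
grip_force: 7.8
```

Run:
```python
from h import *
from bench import r
d=r.snapshot("scene");K,T=d["mtx"],d["T"];D=d["depth"]
print([b for b in blobs(d["color"],'red') if 250<b[0][0]<290])
ys,xs=np.nonzero(mask(d["color"],'red')[205:250,255:290])
P=np.array([T[:3,:3]@(np.linalg.inv(K)@[u+255,v+205,1])*D[v+205,u+255]+T[:3,3] for u,v in zip(xs,ys)]);print('band',np.median(P,0).round(1),np.percentile(P,95,0).round(1))
a=d["color"][170:290,220:420];cv2.imwrite('pics/s3.png',cv2.resize(a,None,fx=3.5,fy=3.5,interpolation=2))
```

```text
[([270.9, 225.5], [263, 219, 19, 18, 176])]
band [ 544.7 -106.1  147.9] [558.1 -88.6 151.8]
```

View pics/s3.png

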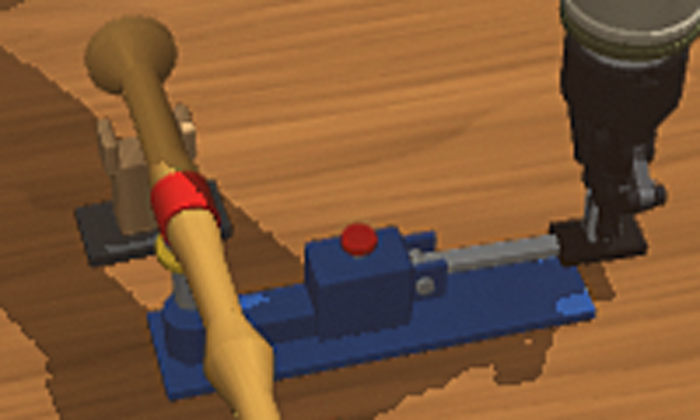

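The column is raised about 26 mm on the saddle, with the band at crop (183,200), the handle at its stop and the jack flat. Next I'll let the handle rise fully and push it down again.

Request:
apply_moves(steps=[[-1, 0, 0, -8, 0, 0, 0], [-1, 0, 0, -8, 0, 0, 0], [-1, -1, 0, -10, 0, 0, 0], [-1, -2, 0, -10, 0, 0, 0], [-1, -3, 0, -10, 0, 0, 0], [-1, -5, 0, -10, 0, 0, 0], [-1, -5, 0, -10, 0, 0, 0], [-1, -2, 0, -10, 0, 0, 0]])

```text
time: 19.85
tool_pos: [543.9, 153.3, 119.1]
tcp_rot: [-179.9, 0.0, 90.1]
ft_force: [-0.1, 0.0, 0.5]
finger_gap: 0.1
grip_force: 0.0
```

Request:
apply_moves(steps=[[-1, 0, 0, -10, 0, 0, 0], [-1, 0, 0, 0, 0, 0, 0], [-1, 0, 0, 0, 0, 0, 0], [-1, 0, 0, 0, 0, 0, 0], [-1, 0, 0, 0, 0, 0, 0], [-1, 0, 0, 0, 0, 0, 0], [-1, 0, 0, 0, 0, 0, 0], [-1, 0, 0, 0, 0, 0, 0]])

```text
time: 20.65
tool_pos: [544.6, 153.9, 129.1]
tcp_rot: [-180.0, 0.0, 90.1]
ft_force: [0.2, -0.8, -0.9]
finger_gap: -0.1
grip_force: 0.0
```

Run:
```python
from wr import *
c,K,T=wrist("w7")
b=np.load("w6.npz")["color"]
for im in(b,c):
    h=cv2.cvtColor(im,cv2.COLOR_BGR2HSV).astype(int);m=((abs(h[...,0]-110)<14)&(h[...,1]>130))
    ys,xs=np.nonzero(m[:330]);print('blue box',xs.min(),xs.max(),ys.min())
d=r.snapshot("scene");print([b for b in blobs(d["color"],'red') if 250<b[0][0]<290])
```

```text
[544.6 153.9 129.1] [-179.99    0.     90.07] 20.65 [ 0.2 -0.8 -0.9] -0.10525581490965745 cam [543. 230. 273.] [ 0.   -0.3  -0.95]
blue box 263 364 217
blue box 265 365 216
[([271.5, 234.4], [264, 228, 19, 19, 156])]
```

The jack hasn't moved and the column is back at rest. Now for the final push.

Request:
apply_moves(steps=[[-1, 0, 0, 13, 0, 0, 0], [-1, 5, 0, 10, 0, 0, 0], [-1, 5, 0, 10, 0, 0, 0], [-1, 3, 0, 10, 0, 0, 0], [-1, 3, 0, 10, 0, 0, 0], [-1, 1, 0, 9, 0, 0, 0], [-1, 1, 0, 8, 0, 0, 0], [-1, 0, 0, 5, 0, 0, 0]])

```text
time: 21.55
tool_pos: [545.0, 173.3, 54.2]
tcp_rot: [179.9, -0.1, 90.1]
ft_force: [0.2, 3.0, 9.9]
finger_gap: 0.1
grip_force: 5.0
```

Request:
apply_moves(steps=[[-1, 0, 0, 3, 0, 0, 0], [-1, 0, 0, 2, 0, 0, 0], [-1, 0, 0, 2, 0, 0, 0], [-1, 0, 0, 2, 0, 0, 0], [-1, 0, 0, 1, 0, 0, 0], [-1, 0, 0, 1, 0, 0, 0], [-1, 0, 0, 0, 0, 0, 0], [-1, 0, 0, 0, 0, 0, 0]])

```text
time: 22.35
tool_pos: [545.1, 173.6, 44.6]
tcp_rot: [179.9, -0.1, 90.1]
ft_force: [-3.3, 4.0, 16.0]
finger_gap: -0.1
grip_force: 7.9
```

Request:
apply_moves(steps=[[-1, 0, 0, 0, 0, 0, 0], [-1, 0, 0, 0, 0, 0, 0], [-1, 0, 0, 0, 0, 0, 0], [-1, 0, 0, 0, 0, 0, 0], [-1, 0, 0, 0, 0, 0, 0], [-1, 0, 0, 0, 0, 0, 0], [-1, 0, 0, 0, 0, 0, 0], [-1, 0, 0, 0, 0, 0, 0]])

```text
time: 23.15
tool_pos: [545.2, 173.5, 44.6]
tcp_rot: [179.9, -0.1, 90.1]
ft_force: [-5.2, 4.1, 15.8]
finger_gap: -0.1
grip_force: 7.9
```

```bash
python3 -c "
from wr import *
d=r.snapshot('scene');print([b for b in blobs(d['color'],'red') if 250<b[0][0]<290])
print(r.hand_in())"
```

```text
[([270.9, 225.5], [263, 219, 19, 18, 178])]
the job is handed in; nothing more can be done
None
```

The job is handed in with the primer pressed, the jack set under the lift pad and the handle pumped once; the fingers are holding it down again, with the column raised about 26 mm by the jack alone. No verdict came back.

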